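# Turn the wet vegetable brush round in its crock

## Task

The vegetable brush was put away wet, standing on its bristles in the utensil crock. Pull it out, turn it end for end (there is room on the chopping board to lay it down and take a fresh grip) and stand it back in the same crock handle-down with its head up in the air to dry, lowering it until the handle rests on the bottom of the crock instead of dropping it in. Leave the whisk and the scraper standing in the crock and do not knock over or shift the other things on the bench.

Things in the scene. Friction and masses are not known exactly. Their poses are not given: they have to be found in the camera images.
- brush_center (a point): Vegetable brush, 200 mm long, about 150 g: round steel handle, pale wooden head with grey bristles. Point on the handle's axis half-way along, 12 mm headward of the centre of gravity. z: from the butt to the head's end, x: to the bristle side, y: across the head. Starts head-down in the crock, leaning 38 degrees across it any way, back of the head underneath; 75 mm of handle juts past the rim.
- brush_butt (a point): Centre of the butt end of the brush's handle (brush z = -100 mm). The handle runs from there to z = +35 mm, 20 mm in diameter; its rounded butt is 30 mm thick to z = -87 mm and tapers to 20 mm at z = -72 mm.
- brush_head (a point): Centre of the free end of the brush's head (brush z = +100 mm). The head starts at z = 35 mm: wooden block 34 mm wide (y), from x = -15 (smooth flat back) to +1 mm, then stiff bristles 30 mm wide up to x = +17 mm. Laid on its back the brush lies level and steady, axis 15 mm above its support.
- crock: White stoneware utensil crock, round, 108 mm outside diameter, 96 mm inside, 105 mm tall, inside floor 8 mm above the bench; heavy, does not move. Origin: centre of its underside, z up.
- board: White plastic chopping board, 260 mm (its x) by 180 mm (its y), 20 mm thick, does not move, lies empty. Origin: centre of its underside.
- whisk_center (a point): Steel wire whisk, 180 mm long, standing handle-down in the crock at about a right angle to the brush's lean, leaning about 7 degrees outwards. Point half-way along it, z towards the wire end. Handle 15 mm diameter, wires up to 37 mm diameter at z = 68 mm.
- whisk_butt (a point): End of the whisk's handle, in the crock.
- scraper_center (a point): Scraper, 180 mm long, standing handle-down in the crock opposite the whisk: wooden handle 14 mm diameter, grey blade 42 mm (its y) by 10 mm (its x) from z = 28 to 90 mm. Point half-way along it, z towards the blade.
- scraper_butt (a point): End of the scraper's handle, in the crock.
- dropper: White dropper bottle with blue nozzle cap, 36 mm diameter, 96 mm tall, loose. Origin: centre of its underside.
- jar: Clear sample jar with white lid, 53 mm diameter, 56 mm tall, loose. Origin: centre of its underside.
- petri: Covered dish, 93 mm diameter, 15 mm tall, loose. Origin: centre of its underside.
- beaker: Glass beaker, 68 mm diameter, 85 mm tall, loose. Origin: centre of its underside.
Mind the look-alikes: they are no part of the job. What is shaped like the part that bears scraper_center but orange or red is not meant.

How it is judged:
By the outcome, as a careful person would: the job done as asked, in the order asked, and still so for the second after the job is handed in, with the robot touching nothing.
It also fails if it takes over 64 s, if anything falls off the work surface, if the arm or the gripper's body presses on something with over 40 N, if the wrist force passes 120 N, or if a joint passes its speed limit or range.

## Robot

A 6-joint arm with a two-finger parallel gripper is mounted at the origin on the work surface. World frame = base frame: x ahead of the robot, y to its left, z up, the work surface at z = 0. Lengths are in m, angles in rad, forces in N, time in s.
With the tool pointing down it reaches from about 0.325 to 0.85 m from the base axis. Payload 4.4 kg.
Tool frame: the origin (TCP) lies between the finger pads; the fingertips stand 11 mm ahead of it and the grasp point (between the pads) lies 8 mm behind it; z points along the fingers, y is the line along which they close (so a half turn about z gives the same grasp; the last joint's range is limited). The gripper opens to 94 mm and grips with 3 to 60 N. Pads are 16 mm wide; open, the fingers measure 119 mm over their backs; the gripper's body (75 mm by 177 mm) begins 78 mm behind the grasp point.
Start: joints at [1.165, 0.207, 1.542, -0, 1.393, -0.15], TCP at [0.145, 0.556, 0.216] pointing down, gripper open.
Joint ranges: [-2.73, 2.73], [-0.86, 2.22], [0.23, 2.46], [-1.11, 4.25], [0.08, 2.63], [-2.82, 2.82]. Speed limits (rad/s): [2.79, 2.79, 3.14, 3.14, 3.14, 3.14].

## Interface

Orientations are given as a 3x3 rotation matrix whose columns are the frame's x, y, z axes.
In Python, from rig import telemetry, optics, ticket gives the robot as it stands.
- The arm moves only by the tool step_arm, never from a script. Its argument "moves" is a list of rows, each a list of 3 entries, a list of its own where there are three numbers: the shift along the tool's x, y, z in cm, then the turn about the tool's z in degrees, then the closure, from -1 (fully open) to 1 (shut), so that 0 is half open. A call has exactly 10 rows; each row shifts and turns the commanded pose from where the row before left it, along the tool's axes as they then stand; what a row does not reach is not made up. A row lasts 1/12 s, in which the tool goes at most 41.7 mm and 7.16 degrees, less where a joint would pass 70% of its speed; a pose out of reach is approached as far as the arm can. A call with a gripper value outside its range is refused whole. The fingers move at their own pace and stop on an object; "newtons" is the grip in N (left out, the last holds). Time passes only in rows, so rows that do not move let the fingers close, or fill a call up. It gives the time, the measured TCP pose, the force, the opening and the grip force at its end, in the units of the state.
- telemetry.get_obs(): the state, without advancing time (a new reading comes with each control period).
- optics.capture(name): name is "scene" or "top" or "wrist"; returns a dict with "image" (420x560x3 uint8, red, green, blue), "fx", "fy", "cx", "cy" (pixels), "distortion" ([k1, k2, p1, p2, k3] as OpenCV has them; the pictures are not rectified), "extrinsics" (4x4, takes a point from world to camera coordinates). Camera axes: x right, y up, looking along -z (the intrinsics and any distortion apply to the point x, -y, -z); pixel columns grow to the right and rows downward; lengths in m; the calibration is good to about 2 mm. A picture is of the moment at which its call begins. There is no depth.
- ticket.sign_off(): hands the job in; it is judged then, once.
The state is a dict: "clock": time; "qpos": joint angles; "joint_velocities": joint speeds; "joint_torque": joint torques, N m; "position": TCP position; "tool_rot": TCP orientation; "ft_force": force on the tool from outside, world axes, zero at the start; "torque": the same for the moment, N m; "opening": finger opening in m; "finger_force": force on a finger pad.
Only numpy, scipy, OpenCV 4.12 (cv2) and the standard library are available. Lean on these libraries where they do the work, as an engineer would, in place of code of your own. Each camera call takes 0.05 s, during which the arm holds its last target. There are 200 camera calls.

## Working session

There is one attempt and no reset: what is moved stays moved. The work goes in short steps, Python scripts to look and compute and a tool call to move; the robot and the scene stay as the last step left them, time stands still between calls to the robot, and variables do not carry over. Pictures are saved under pics/ and viewed, at most 10 in all, crops included, and the job is handed in when it is done.

Besides the shell and the picture viewer there is one more tool, called after "Call:" as a command line: name --argument value ..., lists and objects as JSON in quotes. step_arm: Moves the arm, as the interface text tells. Its arguments: {"type":"object","properties":{"moves":{"type":"array"},"newtons":{"type":"number"}},"required":["moves"]}

```bash
ls; mkdir -p pics; cat > h.py <<'E'
import numpy as np, cv2
from rig import telemetry, optics, ticket
def cap(n,save=None):
    c=optics.capture(n)
    if save: cv2.imwrite('pics/'+save,c['image'][:,:,::-1])
    return c
def K(c): return np.array([[c['fx'],0,c['cx']],[0,c['fy'],c['cy']],[0,0,1.]])
def ray(c,px):
    u=cv2.undistortPoints(np.array([[px]],float),K(c),np.array(c['distortion'],float))[0,0]
    E=np.array(c['extrinsics']);R=E[:3,:3];o=-R.T@E[:3,3]
    d=R.T@np.array([u[0],-u[1],-1]);return o,d/np.linalg.norm(d)
def plane(c,px,z):
    o,d=ray(c,px);return o+d*(z-o[2])/d[2]
def proj(c,P):
    E=np.array(c['extrinsics']);p=E[:3,:3]@np.array(P,float)+E[:3,3]
    return cv2.projectPoints(np.array([[p[0],-p[1],-p[2]]]),np.zeros(3),np.zeros(3),K(c),np.array(c['distortion'],float))[0].ravel()
def tri(cs,pxs):
    A=np.zeros((3,3));b=np.zeros(3)
    for c,p in zip(cs,pxs):
        o,d=ray(c,p);M=np.eye(3)-np.outer(d,d);A+=M;b+=M@o
    return np.linalg.solve(A,b)
E
python3 - <<'E'
from h import *
import pickle
a=[cap('scene','s.png'),cap('top','t.png'),cap('wrist','w.png')]
pickle.dump(a,open('c0.pkl','wb'))
for c in a: print(np.round(c['extrinsics'],3),c['fx'])
cv2.imwrite('pics/all.png',cv2.resize(np.vstack([np.hstack([a[0]['image'],a[1]['image']])])[:,:,::-1],(800,300)))
E
```

```text
pics
[[-0.723  0.691 -0.017  0.355]
 [-0.417 -0.417  0.807  0.118]
 [ 0.551  0.591  0.59  -1.503]
 [ 0.     0.     0.     1.   ]] 515.2157726587275
[[-0.012 -1.     0.005  0.023]
 [ 0.994 -0.011  0.112 -0.535]
 [-0.112  0.006  0.994 -1.293]
 [ 0.     0.     0.     1.   ]] 447.9960642397729
[[ 0.253  0.968 -0.003 -0.573]
 [-0.932  0.242 -0.271  0.029]
 [-0.261  0.071  0.963 -0.392]
 [ 0.     0.     0.     1.   ]] 311.41425377223237
```

View pics/s.png

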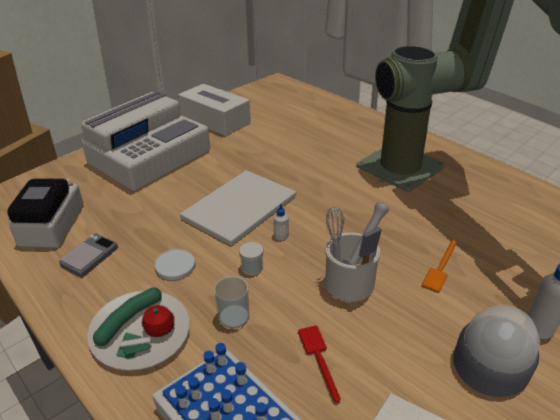

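View pics/t.png

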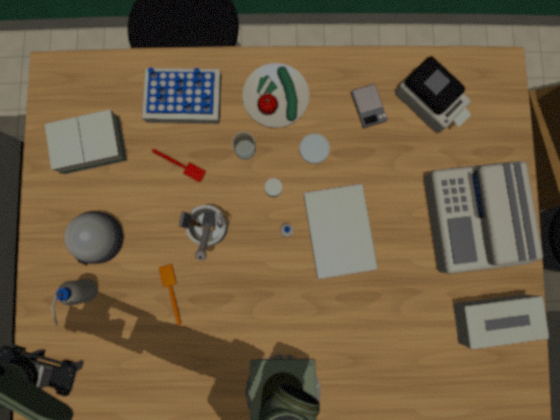

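The scene view shows the crock at (351,268). It holds the whisk at (335,222), the brush butt at (379,211) and the grey scraper at (370,245). In the top view the crock is at (207,226), the brush butt at (200,255), and the board at (340,230). Look-alikes are the red scraper at scene (320,360) and the orange one at (440,265), both lying on the bench. The brush I want is the steel handle in the crock. Next is one close crop to check.

```bash
python3 - <<'E'
from h import *
import pickle
a=pickle.load(open('c0.pkl','rb'))
s=cv2.resize(a[0]['image'][195:305,310:410],None,fx=4,fy=4,interpolation=2)
t=cv2.resize(a[1]['image'][190:280,165:255],None,fx=4.4,fy=4.889,interpolation=2)
t=cv2.resize(a[1]['image'][190:280,165:255],(396,440),interpolation=2)
cv2.imwrite('pics/z.png',np.hstack([s,t])[:,:,::-1])
# board
im=a[1]['image'].astype(int)
hsv=cv2.cvtColor(a[1]['image'],cv2.COLOR_RGB2HSV)
m=((hsv[...,1]<45)&(hsv[...,2]>120)).astype(np.uint8)
m=cv2.morphologyEx(m,cv2.MORPH_OPEN,np.ones((3,3)))
n,l,st,ce=cv2.connectedComponentsWithStats(m)
for i in range(1,n):
    if st[i,4]>40: print(st[i],ce[i].round(1))
i=l[230,340]
cn=max(cv2.findContours((l==i).astype(np.uint8),0,2)[0],key=cv2.contourArea)
r=cv2.boxPoints(cv2.minAreaRect(cn))
for p in r: print('board',p,plane(a[1],p,0.02).round(4))
print(plane(a[1],(207,226),0.105),plane(a[1],(286,230),0.096),plane(a[1],(274,187),0.056))
E
```

```text
[ 244   63   45   64 1339] [265.2  96.3]
[287  66  21  50 453] [299.1  88.9]
[143  70  76  49 524] [191.  107.5]
[448  95  22  30 315] [460.3 111.8]
[  46  111   71   58 3015] [ 80.8 139.2]
[437 114  10  12  70] [441.6 119.2]
[300 134  29  29 671] [314.1 147.9]
[521 163  21  96 464] [531.2 210.9]
[ 482  165   36  100 2102] [499.5 214.4]
[ 434  168   56  104 1815] [459.2 219.4]
[265 179  17  16 224] [273.1 186.6]
[ 305  185   72   93 5108] [339.8 231.1]
[213 228  11  12  99] [217.9 232.9]
[ 80 232   9   9  72] [ 83.9 235.8]
[ 466  297   82   51 2710] [506.2 322.3]
board [303.6548  192.70462] [ 0.5811 -0.0718  0.02  ]
board [362.72314 183.12598] [ 0.6083 -0.2501  0.02  ]
board [376.59363 268.6605 ] [ 0.3528 -0.2827  0.02  ]
board [317.52527 278.23914] [ 0.3274 -0.1077  0.02  ]
[0.47841104 0.20439005 0.105     ] [ 0.4653758  -0.01492312  0.096     ] [0.59358061 0.01688905 0.056     ]
```

View pics/z.png

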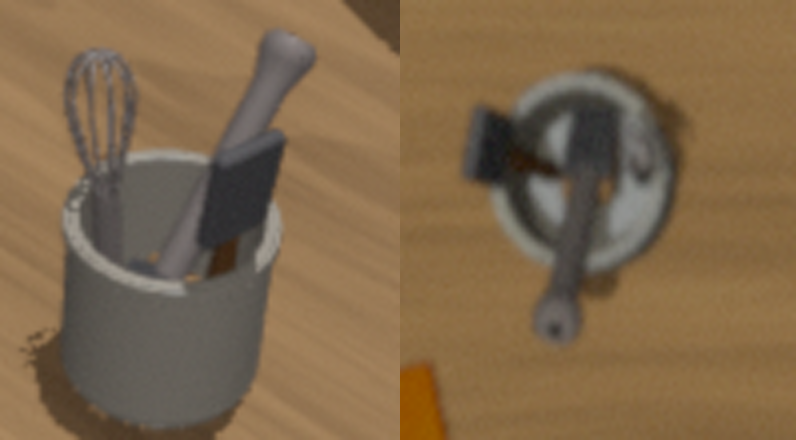

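The crop confirms the choice: steel handle with a flared butt at scene (382,208) and top (200.5,256.5), grey-bristled head down in the crock. The whisk is on one side and the grey blade on the other. Next I'll triangulate these.

```bash
python3 - <<'E'
from h import *
import pickle
a=pickle.load(open('c0.pkl','rb'))
S,T=a[0],a[1]
sp=lambda x,y:(310+x/4-.4,195+y/4-.4); tp=lambda x,y:(165+(x-400)/4.4-.4,190+y/4.889-.4)
f=lambda n,s,t:print(n,tri([S,T],[sp(*s),tp(*t)]).round(4), [ (proj(c,tri([S,T],[sp(*s),tp(*t)]))-p).round(1) for c,p in((S,sp(*s)),(T,tp(*t)))])
f('butt',(290,47),(556,326))
f('handle low',(180,262),(584,195))
f('rim',(172,224),(585,172))
f('blade top',(252,150),(478,143))
f('whisktop',(100,52),(655,165))
print(plane(T,tp(585,172),.105))
o=telemetry.get_obs();print({k:np.round(v,3).tolist() for k,v in o.items()})
w=a[2]['image'];print(plane(S,(251,260),.03),plane(S,(281,225),.05))
E
```

```text
butt [0.3948 0.2128 0.1682] [array([ 0.2, -0. ]), array([ 0.1, -0.1])]
handle low [0.4715 0.2113 0.0668] [array([0.2, 0. ]), array([ 0.1, -0.1])]
rim [0.4811 0.2081 0.0973] [array([-1., -0.]), array([-0.6,  0.5])]
blade top [0.4913 0.2591 0.1813] [array([-0.8,  0. ]), array([-0.5,  0.3])]
whisktop [0.4792 0.1535 0.178 ] [array([-0.3, -0. ]), array([-0.2,  0.1])]
[0.48181254 0.20539023 0.105     ]
{'clock': 0.15, 'qpos': [1.166, 0.207, 1.543, -0.0, 1.394, -0.15], 'joint_velocities': [0.001, -0.003, -0.004, -0.0, -0.002, -0.002], 'joint_torque': [0.0, -37.131, -28.181, 0.07, 0.033, -0.0], 'position': [0.145, 0.556, 0.216], 'tool_rot': [[-0.968, 0.252, -0.001], [0.252, 0.968, -0.002], [0.0, -0.002, -1.0]], 'ft_force': [-0.21, 0.606, -0.117], 'torque': [0.067, 0.016, -0.028], 'finger_force': 0.0, 'opening': 0.094}
[0.60072891 0.0246064  0.03      ] [ 0.48395426 -0.00052693  0.05      ]
```

View pics/w.png

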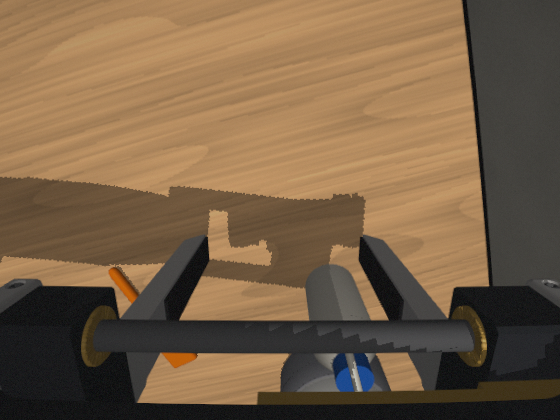

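Tool y will be aligned with world y. I'll rise first, then travel.

Call:
step_arm --moves '[[[0,0,-3.7],-4.9,-1],[[0,0,-3.7],-4.9,-1],[[0,0,-3.6],-4.8,-1],[[-2.5,-3.1,0],0,-1],[[-2.5,-3.1,0],0,-1],[[-2.5,-3.1,0],0,-1],[[-2.5,-3.1,0],0,-1],[[-2.5,-3.1,0],0,-1],[[-2.5,-3.1,0],0,-1],[[-2.5,-3.1,0],0,-1]]' --newtons 40

```text
clock: 0.98
position: [0.3205, 0.3377, 0.3262]
tool_rot: [[-1.0, -0.001, -0.0], [-0.001, 1.0, -0.0], [0.0, -0.0, -1.0]]
ft_force: [0.4, -0.0, 0.4]
opening: 0.094
finger_force: 0.0
```

Call:
step_arm --moves '[[[-2.5,-3.1,0],0,-0.3],[[-2.5,-3.1,0],0,-0.1],[[-2.5,-3.1,0],0,-0.1],[[-1.5,-2.5,0],0,-0.1],[[0,0,0],0,-0.1],[[0,0,0],0,-0.1],[[0,0,0],0,-0.1],[[0,0,0],0,-0.1],[[0,0,0],0,-0.1],[[0,0,0],0,-0.1]]'

```text
clock: 1.82
position: [0.4093, 0.2224, 0.3264]
tool_rot: [[-1.0, -0.002, -0.0], [-0.002, 1.0, 0.0], [0.0, 0.0, -1.0]]
ft_force: [-0.2, -0.1, 0.4]
opening: 0.0518
finger_force: 0.0
```

```bash
python3 - <<'E'
from h import *
o=telemetry.get_obs();print(np.round(o['position'],4),np.round(o['tool_rot'],3).tolist(),o['opening'],o['clock'])
w=cap('wrist','w2.png')
for P in [(.395,.213,.168),(.421,.212,.134),(.4715,.211,.067)]: print(proj(w,P))
im=cv2.cvtColor(w['image'],4).copy()
for P in [(.395,.213,.168),(.421,.212,.134)]: cv2.circle(im,tuple(int(v) for v in proj(w,P)),3,(0,255,0),1)
cv2.imwrite('pics/w2.png',im)
E
```

```text
[0.4093 0.2224 0.3264] [[-1.0, -0.002, -0.0], [-0.002, 1.0, 0.0], [0.0, 0.0, -1.0]] 0.05178787189766942 1.8167
[275.32357928 179.29406859]
[275.33636918 195.20500593]
[276.0267933  217.85313841]
```

View pics/w2.png

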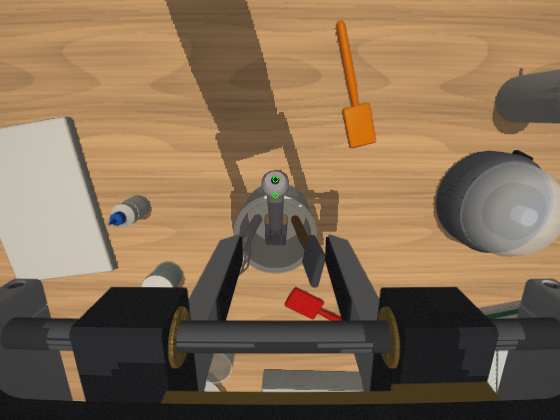

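The wrist view shows the butt at (275,181) directly over my triangulated points. The handle runs down column 275 and lies between the whisk and the scraper. Next I'll descend and grip.

Call:
step_arm --moves '[[[-1.2,-1.0,0],0,-0.1],[[0,0,3.5],0,-0.1],[[0,0,3.5],0,-0.1],[[0,0,3.5],0,-0.1],[[0,0,3.0],0,-0.1],[[0,0,2.5],0,-0.1],[[0,0,2.0],0,-0.1],[[0,0,1.5],0,-0.1],[[0,0,0.3],0,-0.1],[[0,0,0],0,-0.1]]'

```text
clock: 2.7
position: [0.4208, 0.2116, 0.1274]
tool_rot: [[-1.0, -0.001, -0.003], [-0.001, 1.0, -0.001], [0.003, -0.001, -1.0]]
ft_force: [0.2, 0.5, -0.1]
opening: 0.0514
finger_force: 0.0
```

Call:
step_arm --moves '[[[0,0,0],0,0.3],[[0,0,0],0,0.6],[[0,0,0],0,1],[[0,0,0],0,1],[[0,0,0],0,1],[[0,0,0],0,1],[[0,0,0],0,1],[[0,0,0],0,1],[[0,0,0],0,1],[[0,0,0],0,1]]'

```text
clock: 3.53
position: [0.4223, 0.2116, 0.1289]
tool_rot: [[-1.0, 0.0, 0.001], [0.0, 1.0, 0.0], [-0.001, 0.0, -1.0]]
ft_force: [-0.0, -0.3, 3.1]
opening: 0.0192
finger_force: 40.0
```

Call:
step_arm --moves '[[[0.2,0,-0.8],0,1],[[0.3,0,-1.0],0,1],[[0.3,0,-1.2],0,1],[[0.4,0,-1.5],0,1],[[0.4,0,-1.5],0,1],[[0.4,0,-1.8],0,1],[[0.2,0,-1.8],0,1],[[0,0,-1.8],0,1],[[0,0,-1.8],0,1],[[0,0,-1.8],0,1]]'

```text
clock: 4.37
position: [0.3989, 0.2113, 0.2796]
tool_rot: [[-1.0, -0.0, -0.001], [-0.0, 1.0, -0.0], [0.001, -0.0, -1.0]]
ft_force: [0.1, 0.0, -1.1]
opening: 0.019
finger_force: 40.0
```

```bash
python3 - <<'E'
from h import *
o=telemetry.get_obs();print(np.round(o['position'],4),o['opening'],o['finger_force'],np.round(o['ft_force'],2))
s=cap('scene');t=cap('top')
cv2.imwrite('pics/lift.png',np.hstack([cv2.resize(s['image'][140:310,290:450],(480,510),interpolation=2),cv2.resize(t['image'][160:330,150:250],(300,510),interpolation=2)])[:,:,::-1])
E
```

```text
[0.3989 0.2113 0.2796] 0.01898278955483296 39.97379779815674 [ 0.15  0.02 -1.13]
```

View pics/lift.png

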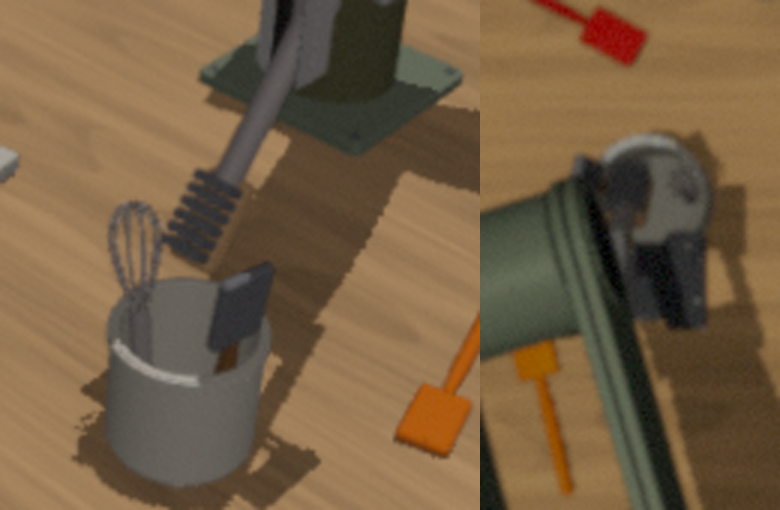

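The brush is out at about 38° lean, with its head at crop (200,215), just beside the whisk top at (135,210). The whisk and scraper are still standing. I'll raise further before crossing.

Call:
step_arm --moves '[[[0,0,-2.5],0,1],[[0,0,-2.5],0,1],[[0,0,-2.5],0,1],[[0,0,-1.0],0,1],[[-0.5,-2.5,0],0,1],[[-0.7,-3.0,0],0,1],[[-0.7,-3.5,0],0,1],[[-0.7,-3.5,0],0,1],[[-0.7,-3.5,0],0,1],[[-0.7,-3.5,0],0,1]]'

```text
clock: 5.3
position: [0.4391, 0.0151, 0.3617]
tool_rot: [[-1.0, -0.0, -0.003], [-0.0, 1.0, 0.0], [0.003, 0.0, -1.0]]
ft_force: [0.9, 0.1, -1.1]
opening: 0.0191
finger_force: 40.0
```

Call:
step_arm --moves '[[[-0.7,-3.5,0],0,1],[[-0.7,-3.5,0],0,1],[[-0.7,-3.5,0],0,1],[[-0.7,-3.5,0],0,1],[[-0.7,-3.0,0],0,1],[[-0.6,-2.4,0],0,1],[[0,0,3],0,1],[[0,0,3],0,1],[[0,0,3],0,1],[[0,0,3],0,1]]'

```text
clock: 6.13
position: [0.4797, -0.1773, 0.2403]
tool_rot: [[-1.0, 0.001, -0.002], [0.001, 1.0, 0.001], [0.002, 0.001, -1.0]]
ft_force: [-0.0, -0.6, -2.1]
opening: 0.0191
finger_force: 40.0
```

```bash
python3 - <<'E'
from h import *
o=telemetry.get_obs();print(np.round(o['position'],4),np.round(o['tool_rot'],3).tolist())
s=cap('scene');cv2.imwrite('pics/brd.png',cv2.resize(s['image'][100:320,170:450],(700,550),interpolation=2)[:,:,::-1])
E
```

```text
[ 0.4797 -0.1773  0.2403] [[-1.0, 0.001, -0.002], [0.001, 1.0, 0.001], [0.002, 0.001, -1.0]]
```

View pics/brd.png

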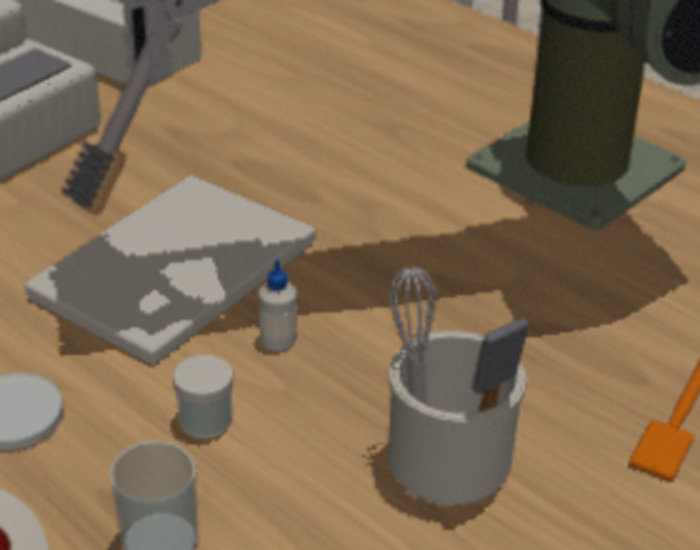

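The brush is over the board, wood back beneath, head at crop (95,175). I'll touch down gently, then lay it back along an arc.

Call:
step_arm --moves '[[[0,0,3.0],0,1],[[0,0,3.0],0,1],[[0,0,2.0],0,1],[[0,0,0.8],0,1],[[0,0,0.5],0,1],[[0,0,0.3],0,1],[[0.8,0,0.6],0,1],[[0.9,0,0.6],0,1],[[0.8,0,0.8],0,1],[[0.8,0,0.8],0,1]]' --newtons 20

```text
clock: 7.02
position: [0.4479, -0.1785, 0.1209]
tool_rot: [[-1.0, -0.0, 0.002], [-0.0, 1.0, -0.002], [-0.002, -0.002, -1.0]]
ft_force: [-3.0, -0.9, 3.5]
opening: 0.0193
finger_force: 20.0
```

Call:
step_arm --moves '[[[0.7,0,0.8],0,1],[[0.7,0,0.9],0,1],[[0.6,0,0.9],0,1],[[0.5,0,1.0],0,1],[[0.4,0,1.0],0,1],[[0.4,0,1.0],0,1],[[0.2,0,0.8],0,1],[[0.2,0,0.8],0,1],[[0.2,0,0.4],0,1],[[0,0,0],0,1]]'

```text
clock: 7.85
position: [0.4083, -0.1771, 0.0423]
tool_rot: [[-1.0, 0.0, -0.001], [0.0, 1.0, 0.001], [0.001, 0.001, -1.0]]
ft_force: [-0.9, 0.3, 0.4]
opening: 0.0196
finger_force: 20.0
```

```bash
python3 - <<'E'
from h import *
o=telemetry.get_obs();print(np.round(o['position'],4),o['ft_force'])
s=cap('scene');w=cap('wrist');cv2.imwrite('pics/lay.png',np.hstack([cv2.resize(s['image'][140:260,160:320],(400,300),interpolation=2),cv2.resize(w['image'],(400,300))])[:,:,::-1])
E
```

```text
[ 0.4083 -0.1771  0.0423] [-0.8611711   0.32275093  0.40132147]
```

View pics/lay.png

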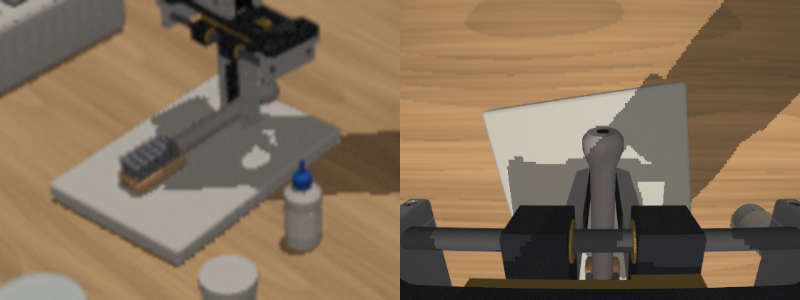

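The brush lies on its back, bristles up, nearly flat, with its head at scene-crop (150,160). I'll lower the last 5 mm, release, and rise.

Call:
step_arm --moves '[[[0,0,0.3],0,1],[[0,0,0.3],0,1],[[0,0,0],0,0.4],[[0,0,0],0,0.2],[[0,0,0],0,0],[[0,0,0],0,0],[[0,0,-1.5],0,0],[[0,0,-3],0,0],[[0,0,-3],0,0],[[0,0,-3],0,0]]'

```text
clock: 8.78
position: [0.4086, -0.1773, 0.1435]
tool_rot: [[-1.0, -0.0, -0.001], [-0.0, 1.0, 0.001], [0.001, 0.001, -1.0]]
ft_force: [1.0, -1.0, -0.3]
opening: 0.0472
finger_force: 0.0
```

```bash
python3 - <<'E'
from h import *
o=telemetry.get_obs();print(np.round(o['position'],4),o['opening'])
s=cap('scene');w=cap('wrist')
x0,y0=190,165
m=np.hstack([cv2.resize(s['image'][y0:y0+80,x0:x0+100],(500,400),interpolation=2),cv2.resize(w['image'],(300,225),interpolation=3)[:,:]if 0 else cv2.copyMakeBorder(cv2.resize(w['image'],(300,225)),0,175,0,0,0)])
cv2.imwrite('pics/rel.png',m[:,:,::-1])
import pickle;pickle.dump([s,w],open('c1.pkl','wb'))
# wood mask of head in scene
hsv=cv2.cvtColor(s['image'],cv2.COLOR_RGB2HSV)
sub=hsv[y0:y0+80,x0:x0+100];mk=(sub[...,1]>60)
n,l,st,ce=cv2.connectedComponentsWithStats(mk.astype(np.uint8))
for i in range(1,n):
    if st[i,4]>8:print(st[i],ce[i]+[x0,y0])
E
```

```text
[ 0.4086 -0.1773  0.1435] 0.047152355937629314
[   0    0  100   41 1923] [230.04940198 176.6474259 ]
[ 43  37  57  43 879] [267.17292378 230.45620023]
[ 17  38  27  15 154] [220.02597403 211.05844156]
[  0  59  38  21 411] [202.49148418 237.46472019]
```

View pics/rel.png

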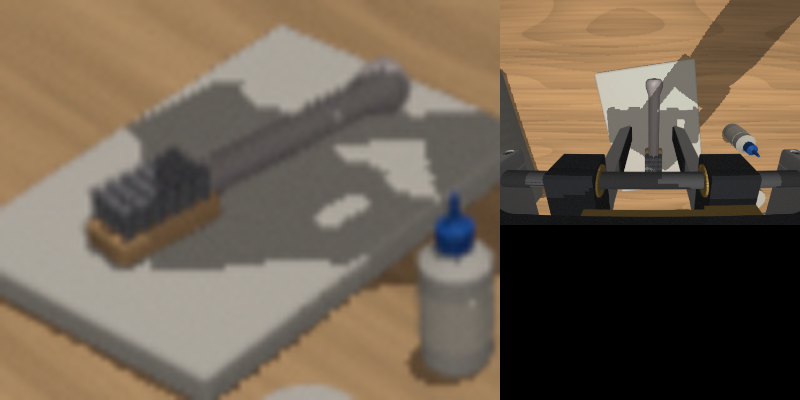

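The brush lies flat on the board. The head's bottom corners are at crop (122,265), (218,212) and (90,240), and the butt is at (395,85). The dropper is untouched. Next I'll measure the head.

```bash
python3 - <<'E'
from h import *
import pickle
s,w=pickle.load(open('c1.pkl','rb'))
q=lambda x,y:(190+x/5-.4,165+y/5-.4)
for n,p,z in [('near end',(122,266),.02),('near root',(218,213),.022),('far end',(90,242),.02),('butt',(395,85),.035),('neck',(215,178),.035)]:
    print(n,plane(s,q(*p),z).round(4))
# wrist: butt ~(653,85)->scale 560/300
for p in [(654,84),(653,150)]: print(plane(w,((p[0]-500)*560/300,p[1]*420/225),.035).round(4))
E
```

```text
near end [ 0.5565 -0.1674  0.02  ]
near root [ 0.4953 -0.1658  0.022 ]
far end [ 0.5557 -0.1949  0.02  ]
butt [ 0.3639 -0.1741  0.035 ]
neck [ 0.4877 -0.176   0.035 ]
[ 0.3702 -0.1779  0.035 ]
[ 0.4954 -0.1793  0.035 ]
```

Call:
step_arm --moves '[[[-3.0,0,0],0,-0.3],[[-3.5,-0.2,0],0,-0.3],[[-3.5,0,0],0,-0.3],[[-1.8,0,0],0,-0.3],[[0,0,3],0,-0.3],[[0,0,3],0,-0.3],[[0,0,2.5],0,-0.3],[[0,0,1.8],0,-0.3],[[0,0,0.8],0,-0.3],[[0,0,0],0,-0.3]]' --newtons 8

```text
clock: 9.72
position: [0.5251, -0.1785, 0.0313]
tool_rot: [[-1.0, -0.0, -0.005], [-0.0, 1.0, 0.002], [0.005, 0.002, -1.0]]
ft_force: [-3.5, 1.3, 4.2]
opening: 0.0609
finger_force: 2.4
```

Call:
step_arm --moves '[[[0,0,0],0,0],[[0,0,0],0,0.2],[[0,0,0],0,0.4],[[0,0,0],0,1],[[0,0,0],0,1],[[0,0,0],0,1],[[0,0,0],0,1],[[0,0,0],0,1],[[0,0,0],0,1],[[0,0,0],0,1]]'

```text
clock: 10.55
position: [0.527, -0.1795, 0.0313]
tool_rot: [[-1.0, -0.0, 0.0], [-0.0, 1.0, 0.0], [-0.0, 0.0, -1.0]]
ft_force: [1.5, 0.4, -0.9]
opening: 0.0342
finger_force: 8.1
```

The opening is 34 mm, so the pads are on the wood. Next is the arc about the butt.

Call:
step_arm --moves '[[[0.1,0,-0.8],0,1],[[0.1,0,-0.9],0,1],[[0.2,0,-0.8],0,1],[[0.2,0,-0.8],0,1],[[0.2,0,-0.8],0,1],[[0.3,0,-0.8],0,1],[[0.3,0,-0.8],0,1],[[0.4,0,-0.8],0,1],[[0.4,0,-0.7],0,1],[[0.4,0,-0.7],0,1]]'

```text
clock: 11.38
position: [0.5005, -0.1796, 0.1113]
tool_rot: [[-1.0, -0.0, 0.0], [-0.0, 1.0, -0.0], [-0.0, -0.0, -1.0]]
ft_force: [0.6, 0.0, -2.5]
opening: 0.0343
finger_force: 8.0
```

Call:
step_arm --moves '[[[0.5,0,-0.7],0,1],[[0.5,0,-0.7],0,1],[[0.6,0,-0.6],0,1],[[0.6,0,-0.6],0,1],[[0.6,0,-0.6],0,1],[[0.6,0,-0.5],0,1],[[0.7,0,-0.5],0,1],[[0.7,0,-0.5],0,1],[[0.7,0,-0.4],0,1],[[0,0,0],0,1]]'

```text
clock: 12.22
position: [0.445, -0.1797, 0.1622]
tool_rot: [[-1.0, 0.0, 0.0], [0.0, 1.0, -0.001], [-0.0, -0.001, -1.0]]
ft_force: [0.3, -0.5, -1.8]
opening: 0.0337
finger_force: 8.0
```

```bash
python3 - <<'E'
from h import *
o=telemetry.get_obs();print(np.round(o['position'],4),o['opening'],o['ft_force'])
s=cap('scene');w=cap('wrist')
cv2.imwrite('pics/up.png',np.hstack([cv2.resize(s['image'][130:250,180:340],(400,300),interpolation=2),cv2.resize(w['image'],(400,300))])[:,:,::-1])
import pickle;pickle.dump([s,w],open('c2.pkl','wb'))
E
```

```text
[ 0.445  -0.1797  0.1622] 0.03367144383164532 [ 0.34484003 -0.52565879 -1.81758644]
```

View pics/up.png

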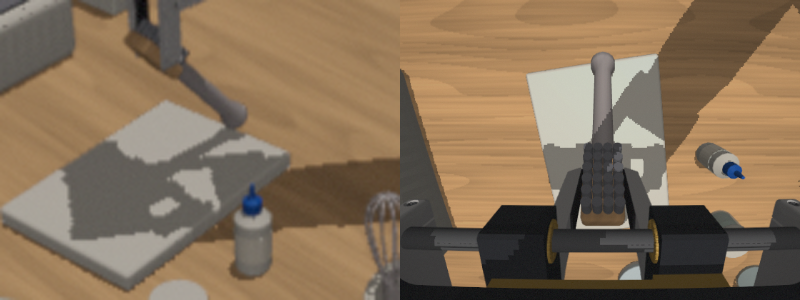

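The brush is held by its head, but it rotated only partly: the butt at scene-crop (235,115) is still in the air, well short of upright. I'll relax the grip so that gravity swings the butt down, then measure.

Call:
step_arm --moves '[[[0,0,0],0,1],[[0,0,0],0,1],[[0,0,0],0,1],[[0,0,0],0,1],[[0,0,0],0,1],[[0,0,0],0,1],[[0,0,0],0,1],[[0,0,0],0,1],[[0,0,0],0,1],[[0,0,0],0,1]]' --newtons 3.5

```text
clock: 13.15
position: [0.4461, -0.1796, 0.1615]
tool_rot: [[-1.0, -0.0, 0.0], [-0.0, 1.0, -0.0], [-0.0, -0.0, -1.0]]
ft_force: [0.6, -0.2, 0.0]
opening: 0.0338
finger_force: 3.5
```

```bash
cat >> h.py <<'E'
import pickle
def butt(s,w):
    """butt ball in the wrist view: topmost grey-ish (unsaturated, darker than board) blob near the mid column"""
    out=[]
    hsv=cv2.cvtColor(w['image'],cv2.COLOR_RGB2HSV)
    return hsv
E
python3 - <<'E'
from h import *
s,w=pickle.load(open('c2.pkl','rb'))
P=tri([s,w],[(180+237*.4,130+115*.4),(202*1.4,62*1.4)])
print('before butt',P.round(4),proj(s,P),proj(w,P))
s2=cap('scene');w2=cap('wrist')
o=telemetry.get_obs();print(np.round(o['position'],4),o['opening'],o['ft_force'])
pickle.dump([s2,w2],open('c3.pkl','wb'))
for n,A,B in(('s',s,s2),('w',w,w2)):
    d=cv2.absdiff(A['image'],B['image']).sum(2)>60
    d=cv2.morphologyEx(d.astype(np.uint8),cv2.MORPH_OPEN,np.ones((2,2)))
    k,l,st,ce=cv2.connectedComponentsWithStats(d)
    print(n,[(st[i].tolist(),ce[i].round().tolist()) for i in range(1,k) if st[i,4]>25])
E
```

```text
before butt [ 0.3394 -0.1793  0.039 ] [273.86531607 176.09622205] [284.65860557  84.44797706]
[ 0.446  -0.1796  0.1615] 0.03405109778871835 [ 0.07375938 -0.02117255 -0.65334579]
s [([255, 156, 25, 24, 125], [268.0, 170.0]), ([251, 163, 20, 22, 87], [262.0, 174.0])]
w [([268, 74, 34, 21, 352], [285.0, 82.0]), ([268, 94, 6, 20, 78], [271.0, 103.0]), ([296, 96, 6, 20, 86], [298.0, 105.0]), ([287, 241, 12, 5, 48], [292.0, 243.0]), ([301, 241, 13, 5, 54], [307.0, 243.0]), ([281, 334, 68, 10, 192], [306.0, 341.0]), ([49, 339, 22, 3, 55], [60.0, 340.0]), ([72, 339, 13, 3, 28], [78.0, 340.0]), ([496, 339, 23, 3, 53], [507.0, 340.0]), ([86, 340, 23, 3, 52], [98.0, 341.0]), ([461, 340, 18, 3, 44], [469.0, 341.0]), ([50, 346, 8, 5, 27], [54.0, 348.0])]
```

The triangulated butt at (0.339,-0.179,0.039) means the brush was already at about 50° elevation, and now it has settled onto the board (wrist force near 0). I'll get the new angle from an intensity profile, without pictures.

```bash
python3 - <<'E'
from h import *
s,w=pickle.load(open('c2.pkl','rb'));s2,w2=pickle.load(open('c3.pkl','rb'))
for A in (w,w2): print(A['image'][66:120:2,284].mean(1).round().astype(int).tolist())
C=np.array([.446,-.1795,.168])
for lean in (20,25,30,35,40,45):
    r=np.radians(lean);B=C+.165*np.array([-np.sin(r),0,-np.cos(r)])
    # uppermost visible edge of the butt: side facing -x
    Bt=B+.015*np.array([-np.cos(r),0,np.sin(r)])
    print(lean,B.round(3),proj(w2,B).round(),proj(w2,Bt).round(),proj(s2,B).round(), )
print([s2['image'][y,240:290].mean(1).round().astype(int).tolist() for y in (178,)])
E
```

```text
[141, 142, 146, 130, 124, 137, 144, 141, 140, 139, 141, 140, 139, 139, 139, 140, 140, 139, 139, 139, 138, 138, 138, 138, 140, 141, 139]
[142, 144, 145, 140, 138, 137, 132, 143, 133, 121, 137, 140, 137, 135, 135, 135, 136, 134, 136, 134, 134, 134, 137, 133, 135, 136, 135]
20 [ 0.39  -0.18   0.013] [284. 140.] [284. 125.] [260. 191.]
25 [ 0.376 -0.18   0.018] [284. 126.] [284. 112.] [264. 188.]
30 [ 0.364 -0.18   0.025] [284. 113.] [284.  98.] [267. 184.]
35 [ 0.351 -0.18   0.033] [284.  99.] [284.  83.] [271. 180.]
40 [ 0.34  -0.18   0.042] [284.  84.] [284.  69.] [274. 175.]
45 [ 0.329 -0.18   0.051] [284.  70.] [284.  54.] [276. 171.]
[[164, 163, 162, 164, 163, 163, 162, 162, 162, 163, 162, 162, 163, 162, 163, 163, 163, 163, 162, 163, 163, 161, 162, 158, 145, 106, 77, 73, 73, 76, 78, 84, 90, 98, 103, 107, 103, 124, 127, 127, 126, 127, 126, 125, 122, 119, 118, 117, 117, 114]]
```

Lean is about 35° from vertical, which suits the crock (6 mm to spare at the rim). I'll clamp firmly, lift, and carry it over.

Call:
step_arm --moves '[[[0,0,0],0,1],[[0,0,0],0,1],[[0,0,0],0,1],[[0,0,-1.0],0,1],[[0,0,-2.5],0,1],[[0,0,-3.5],0,1],[[0,0,-3.5],0,1],[[0,0,-3.5],0,1],[[0,0,-3.5],0,1],[[0,0,-3.3],0,1]]' --newtons 40

```text
clock: 14.08
position: [0.4453, -0.1793, 0.3718]
tool_rot: [[-1.0, 0.0, -0.0], [0.0, 1.0, -0.0], [0.0, -0.0, -1.0]]
ft_force: [0.6, 0.1, -1.8]
opening: 0.0336
finger_force: 40.0
```

Call:
step_arm --moves '[[[-0.5,2.0,0],0,1],[[-0.9,3.5,0],0,1],[[-0.9,3.5,0],0,1],[[-0.9,3.5,0],0,1],[[-0.9,3.5,0],0,1],[[-0.9,3.5,0],0,1],[[-0.9,3.5,0],0,1],[[-0.9,3.5,0],0,1],[[-0.9,3.5,0],0,1],[[-0.9,3.5,0],0,1]]'

```text
clock: 14.92
position: [0.5315, 0.157, 0.3697]
tool_rot: [[-1.0, -0.0, -0.001], [-0.0, 1.0, -0.001], [0.001, -0.001, -1.0]]
ft_force: [1.6, -0.6, -1.9]
opening: 0.0338
finger_force: 40.0
```

Call:
step_arm --moves '[[[-0.9,2.8,0],0,1],[[-0.4,2.3,0],0,1],[[0,0,0],0,1],[[0,0,0],0,1],[[0,0,0],0,1],[[0,0,0],0,1],[[0,0,0],0,1],[[0,0,0],0,1],[[0,0,0],0,1],[[0,0,0],0,1]]'

```text
clock: 15.75
position: [0.545, 0.2059, 0.3696]
tool_rot: [[-1.0, 0.001, 0.0], [0.001, 1.0, -0.0], [-0.0, -0.0, -1.0]]
ft_force: [-0.5, 0.6, -1.0]
opening: 0.0336
finger_force: 40.0
```

```bash
python3 - <<'E'
from h import *
o=telemetry.get_obs();p=np.array(o['position']);print(p.round(4),o['opening'],np.round(o['ft_force'],2),np.round(o['torque'],3))
s=cap('scene');w=cap('wrist');pickle.dump([s,w],open('c4.pkl','wb'))
g=w['image'].mean(2).round().astype(int)
C=p+[0,0,.007]
for lean in (25,30,35,40):
    r=np.radians(lean);B=C+.165*np.array([-np.sin(r),0,-np.cos(r)]);Bt=B+.015*np.array([-np.cos(r),0,np.sin(r)])
    print(lean,B.round(3),proj(w,B).round(),proj(w,Bt).round(),proj(s,B).round())
print('col284',[(y,*w['image'][y,284]) for y in range(66,116,3)])
print('row110',[(x,*w['image'][110,x]) for x in range(240,330,5)])
# crock rim visible in wrist: white-ish mask extents
for P in [(.427,.206,.105),(.433,.206,.105),(.529,.206,.105)]: print(P,proj(w,P).round())
E
```

```text
[0.545  0.2059 0.3696] 0.0336316149346526 [-0.53  0.6  -0.97] [ 0.062 -0.06   0.009]
25 [0.475 0.206 0.227] [284. 126.] [284. 112.] [357. 198.]
30 [0.462 0.206 0.234] [284. 113.] [284.  98.] [362. 192.]
35 [0.45  0.206 0.241] [284.  99.] [284.  83.] [366. 186.]
40 [0.439 0.206 0.25 ] [284.  84.] [284.  69.] [370. 180.]
col284 [(66, np.uint8(198), np.uint8(153), np.uint8(104)), (69, np.uint8(190), np.uint8(148), np.uint8(101)), (72, np.uint8(198), np.uint8(153), np.uint8(105)), (75, np.uint8(173), np.uint8(134), np.uint8(93)), (78, np.uint8(118), np.uint8(92), np.uint8(64)), (81, np.uint8(115), np.uint8(90), np.uint8(63)), (84, np.uint8(87), np.uint8(81), np.uint8(79)), (87, np.uint8(93), np.uint8(88), np.uint8(88)), (90, np.uint8(93), np.uint8(86), np.uint8(85)), (93, np.uint8(92), np.uint8(86), np.uint8(85)), (96, np.uint8(93), np.uint8(88), np.uint8(86)), (99, np.uint8(92), np.uint8(87), np.uint8(86)), (102, np.uint8(92), np.uint8(86), np.uint8(85)), (105, np.uint8(93), np.uint8(88), np.uint8(88)), (108, np.uint8(92), np.uint8(87), np.uint8(83)), (111, np.uint8(94), np.uint8(89), n
[... 375 characters left out ...]
(270, np.uint8(93), np.uint8(89), np.uint8(85)), (275, np.uint8(80), np.uint8(76), np.uint8(73)), (280, np.uint8(89), np.uint8(83), np.uint8(81)), (285, np.uint8(94), np.uint8(89), np.uint8(87)), (290, np.uint8(90), np.uint8(85), np.uint8(82)), (295, np.uint8(67), np.uint8(65), np.uint8(63)), (300, np.uint8(126), np.uint8(121), np.uint8(113)), (305, np.uint8(126), np.uint8(121), np.uint8(112)), (310, np.uint8(89), np.uint8(87), np.uint8(81)), (315, np.uint8(74), np.uint8(71), np.uint8(65)), (320, np.uint8(206), np.uint8(209), np.uint8(193)), (325, np.uint8(180), np.uint8(141), np.uint8(96))]
(0.427, 0.206, 0.105) [284.  86.]
(0.433, 0.206, 0.105) [284.  91.]
(0.529, 0.206, 0.105) [284. 163.]
```

The lean is still 35°, with the butt at (0.450,0.206) over the crock's robot side. I'll lower in stages and watch the force.

Call:
step_arm --moves '[[[0,0.1,2.0],0,1],[[0,0,2.5],0,1],[[0,0,2.5],0,1],[[0,0,2.0],0,1],[[0,0,1.5],0,1],[[0,0,1.5],0,1],[[0,0,1.0],0,1],[[0,0,1.0],0,1],[[0,0,0.5],0,1],[[0,0,0],0,1]]'

```text
clock: 16.68
position: [0.5492, 0.2075, 0.2279]
tool_rot: [[-1.0, 0.0, 0.011], [0.0, 1.0, 0.001], [-0.011, 0.001, -1.0]]
ft_force: [4.4, -0.6, 6.3]
opening: 0.0338
finger_force: 40.0
```

```bash
python3 - <<'E'
from h import *
o=telemetry.get_obs();p=np.array(o['position']);print(p.round(4),np.round(o['ft_force'],2))
w=cap('wrist');i=w['image']
print('col',[(y,*map(int,i[y,284])) for y in range(40,110,3)])
for P in [(.427,.206,.105),(.433,.206,.105)]: print(P,proj(w,P).round())
print('row80',[(x,*map(int,i[80,x])) for x in range(215,355,5)])
for y in(-.048,-.054,.048,.054): print(y,proj(w,(.481,.206+y,.105)).round())
E
```

```text
[0.5492 0.2075 0.2279] [ 4.37 -0.62  6.34]
col [(40, 202, 157, 107), (43, 196, 153, 105), (46, 192, 147, 101), (49, 203, 157, 108), (52, 120, 95, 68), (55, 125, 97, 67), (58, 120, 93, 66), (61, 116, 91, 63), (64, 129, 103, 77), (67, 122, 117, 109), (70, 133, 128, 119), (73, 110, 105, 98), (76, 94, 90, 85), (79, 97, 92, 91), (82, 97, 91, 89), (85, 95, 89, 87), (88, 96, 92, 91), (91, 96, 90, 88), (94, 98, 92, 90), (97, 98, 91, 90), (100, 97, 91, 89), (103, 97, 90, 89), (106, 96, 92, 90), (109, 97, 91, 91)]
(0.427, 0.206, 0.105) [282.  63.]
(0.433, 0.206, 0.105) [282.  71.]
row80 [(215, 112, 88, 61), (220, 112, 88, 62), (225, 109, 84, 58), (230, 111, 85, 60), (235, 111, 87, 61), (240, 112, 87, 61), (245, 113, 87, 61), (250, 120, 116, 107), (255, 130, 125, 116), (260, 120, 115, 106), (265, 73, 70, 66), (270, 77, 72, 72), (275, 92, 88, 86), (280, 101, 93, 93), (285, 97, 92, 90), (290, 94, 89, 87), (295, 84, 80, 78), (300, 75, 73, 68), (305, 76, 74, 67), (310, 107, 102, 95), (315, 212, 212, 196), (320, 212, 214, 202), (325, 210, 214, 209), (330, 200, 154, 107), (335, 198, 152, 104), (340, 197, 153, 106), (345, 198, 153, 106), (350, 198, 153, 105)]
-0.048 [230. 127.]
-0.054 [223. 127.]
0.048 [335. 127.]
0.054 [342. 127.]
```

The butt grazes the near rim (6 N), and the wrist view puts the crock about 2 mm farther and about 4 mm left. I'll back up, shift, and lower again.

Call:
step_arm --moves '[[[0,0,-1.0],0,1],[[-0.5,0.3,-0.5],0,1],[[0,0,0],0,1],[[0,0,0.7],0,1],[[0,0,0.8],0,1],[[0,0,0.5],0,1],[[0,0,0.5],0,1],[[0,0,0.5],0,1],[[0,0,0],0,1],[[0,0,0],0,1]]'

```text
clock: 17.57
position: [0.5496, 0.2103, 0.2085]
tool_rot: [[-1.0, 0.0, -0.001], [0.0, 1.0, -0.0], [0.001, -0.0, -1.0]]
ft_force: [1.5, 0.3, -3.2]
opening: 0.0333
finger_force: 40.0
```

```bash
python3 - <<'E'
from h import *
o=telemetry.get_obs();p=np.array(o['position']);print(p.round(4),np.round(o['ft_force'],2),np.round(o['tool_rot'],3)[:,2])
w=cap('wrist');i=w['image']
print('col',[(y,int(i[y,284].mean())) for y in range(40,110,3)])
print('row80',[(x,*map(int,i[80,x])) for x in range(235,345,3)])
C=p+[0,0,.007]
for lean in (33,36,39):
    r=np.radians(lean);B=C+.165*np.array([-np.sin(r),0,-np.cos(r)]);Bt=B+.015*np.array([-np.cos(r),0,np.sin(r)])
    print(lean,B.round(3),proj(w,B).round(),proj(w,Bt).round())
E
```

```text
[0.5496 0.2103 0.2085] [ 1.48  0.27 -3.19] [-0.001 -0.    -1.   ]
col [(40, 153), (43, 148), (46, 151), (49, 95), (52, 94), (55, 98), (58, 92), (61, 91), (64, 125), (67, 125), (70, 118), (73, 78), (76, 76), (79, 87), (82, 94), (85, 91), (88, 92), (91, 92), (94, 92), (97, 93), (100, 92), (103, 93), (106, 92), (109, 93)]
row80 [(235, 112, 88, 62), (238, 112, 89, 62), (241, 126, 119, 109), (244, 124, 119, 111), (247, 128, 122, 115), (250, 128, 124, 114), (253, 123, 118, 108), (256, 111, 106, 98), (259, 77, 75, 69), (262, 74, 71, 67), (265, 74, 72, 67), (268, 74, 70, 64), (271, 74, 72, 66), (274, 83, 78, 76), (277, 93, 87, 85), (280, 94, 88, 87), (283, 96, 91, 89), (286, 92, 87, 85), (289, 92, 86, 84), (292, 85, 81, 79), (295, 75, 71, 66), (298, 73, 70, 66), (301, 73, 71, 65), (304, 74, 69, 64), (307, 76, 72, 69), (310, 73, 72, 66), (313, 182, 176, 163), (316, 213, 214, 202), (319, 210, 213, 204), (322, 206, 205, 189), (325, 210, 211, 205), (328, 209, 208, 193), (331, 197, 152, 104), (334, 200, 155, 106), (337, 198, 152, 103), (340, 199, 154, 107), (343, 201, 154, 106)]
33 [0.46  0.21  0.077] [284. 104.] [284.  89.]
36 [0.453 0.21  0.082] [284.  96.] [284.  81.]
39 [0.446 0.21  0.087] [284.  87.] [284.  72.]
```

It's now inside the crock with no contact, and the rim is centred on the handle (columns 285/284). I'll keep lowering.

Call:
step_arm --moves '[[[0,0,0.7],0,1],[[0,0,0.8],0,1],[[0,0,0.8],0,1],[[0,0,0.8],0,1],[[0,0,0.6],0,1],[[0,0,0.5],0,1],[[0,0,0.4],0,1],[[0,0,0.3],0,1],[[0,0,0],0,1],[[0,0,0],0,1]]'

```text
clock: 18.45
position: [0.5496, 0.2104, 0.16]
tool_rot: [[-1.0, -0.0, -0.001], [-0.0, 1.0, -0.0], [0.001, -0.0, -1.0]]
ft_force: [1.8, 0.4, -2.3]
opening: 0.0335
finger_force: 40.0
```

Call:
step_arm --moves '[[[0,0,0.2],0,1],[[0,0,0.2],0,1],[[0,0,0.2],0,1],[[0,0,0.1],0,1],[[0,0,0.1],0,1],[[0,0,0.1],0,1],[[0,0,0.1],0,1],[[0,0,0],0,1],[[0,0,0],0,1],[[0,0,0],0,1]]' --newtons 15

```text
clock: 19.28
position: [0.5496, 0.2104, 0.1502]
tool_rot: [[-1.0, -0.0, -0.001], [-0.0, 1.0, -0.0], [0.001, -0.0, -1.0]]
ft_force: [0.4, -0.7, -1.2]
opening: 0.0336
finger_force: 15.0
```

Call:
step_arm --moves '[[[0,0,0.1],0,1],[[0,0,0.1],0,1],[[0,0,0.1],0,1],[[0,0,0.1],0,1],[[0,0,0.1],0,1],[[0,0,0],0,1],[[0,0,0],0,1],[[0,0,0],0,1],[[0,0,0],0,1],[[0,0,0],0,1]]'

```text
clock: 20.12
position: [0.5499, 0.2104, 0.1455]
tool_rot: [[-1.0, 0.0, -0.0], [0.0, 1.0, -0.0], [0.0, -0.0, -1.0]]
ft_force: [-0.2, -0.4, -0.9]
opening: 0.034
finger_force: 15.0
```

Call:
step_arm --moves '[[[0,0,0.1],0,1],[[0,0,0.1],0,1],[[0,0,0.1],0,1],[[0,0,0.1],0,1],[[0,0,0],0,1],[[0,0,0],0,1],[[0,0,0],0,1],[[0,0,0],0,1],[[0,0,0],0,1],[[0,0,0],0,1]]'

```text
clock: 20.95
position: [0.5518, 0.2106, 0.1432]
tool_rot: [[-1.0, 0.0, 0.005], [0.0, 1.0, 0.001], [-0.005, 0.001, -1.0]]
ft_force: [2.2, -1.0, 6.2]
opening: 0.0337
finger_force: 15.0
```

```bash
python3 - <<'E'
from h import *
F=[]
for _ in range(4):
    w=cap('wrist');o=telemetry.get_obs();F.append(o['ft_force'])
print(np.mean(F,0).round(2),np.round(o['position'],4))
i=w['image'];print('col',[(y,int(i[y,284].mean())) for y in range(30,110,3)])
C=np.array(o['position'])+[0,0,.007]
for lean in (33,36,39):
    r=np.radians(lean);B=C+.165*np.array([-np.sin(r),0,-np.cos(r)]);Bt=B+.015*np.array([-np.cos(r),0,np.sin(r)])
    print(lean,B.round(3),proj(w,B).round(),proj(w,Bt).round(), 'rim x',.105,(B+ (0.105-B[2])/np.cos(r)*np.array([np.sin(r),0,np.cos(r)]))[0].round(4)+.01/np.cos(r))
E
```

```text
[ 2.57 -0.74  5.15] [0.5518 0.2106 0.1432]
col [(30, 168), (33, 152), (36, 104), (39, 97), (42, 135), (45, 124), (48, 133), (51, 124), (54, 83), (57, 77), (60, 76), (63, 77), (66, 77), (69, 77), (72, 79), (75, 96), (78, 102), (81, 101), (84, 100), (87, 102), (90, 101), (93, 101), (96, 102), (99, 102), (102, 103), (105, 102), (108, 102)]
33 [0.462 0.211 0.012] [284. 104.] [284.  88.] rim x 0.105 0.5344236329283595
36 [0.455 0.211 0.017] [284.  95.] [284.  80.] rim x 0.105 0.5313606797749979
39 [0.448 0.211 0.022] [284.  87.] [284.  71.] rim x 0.105 0.5280675956589317
```

It has touched the floor: 6 N upward at the predicted height, lean about 37°, handle beside the far rim. I'll relax the grip, open slowly, and retreat straight up.

Call:
step_arm --moves '[[[0,0,0],0,1],[[0,0,0],0,1],[[-0.1,0,0.1],0,1],[[-0.1,0,0.1],0,1],[[0,0,0],0,1],[[0,0,0],0,0.25],[[0,0,0],0,0.15],[[0,0,0],0,0],[[0,0,0],0,-0.05],[[0,0,0],0,-0.05]]' --newtons 3

```text
clock: 21.98
position: [0.5514, 0.2103, 0.1388]
tool_rot: [[-1.0, -0.0, -0.001], [-0.0, 1.0, -0.0], [0.001, -0.0, -1.0]]
ft_force: [0.2, 0.1, -0.1]
opening: 0.0487
finger_force: 0.0
```

Call:
step_arm --moves '[[[0,0,0],0,-0.05],[[0,0,0],0,-0.05],[[0,0,-0.5],0,-0.05],[[0,0,-1.0],0,-0.05],[[0,0,-1.5],0,-0.05],[[0,0,-2.0],0,-0.05],[[0,0,-2.5],0,-0.05],[[0,0,-3.0],0,-0.05],[[0,0,-3.0],0,-0.05],[[0,0,-3.0],0,-0.05]]'

```text
clock: 22.82
position: [0.5518, 0.2104, 0.3071]
tool_rot: [[-1.0, -0.0, 0.001], [-0.0, 1.0, 0.0], [-0.001, 0.0, -1.0]]
ft_force: [-0.1, 0.2, -0.0]
opening: 0.0492
finger_force: 0.0
```

Call:
step_arm --moves '[[[2.0,0,-2.0],0,-0.05],[[3.0,0,0],0,-0.05],[[3.0,0,0],0,-0.05],[[3.0,0,0],0,-0.05],[[3.0,0,0],0,-0.05],[[2.0,0,0],0,-0.05],[[0,0,0],0,-0.05],[[0,0,0],0,-0.05],[[0,0,0],0,-0.05],[[0,0,0],0,-0.05]]'

```text
clock: 23.65
position: [0.393, 0.2104, 0.3248]
tool_rot: [[-1.0, 0.001, 0.001], [0.001, 1.0, 0.0], [-0.001, 0.0, -1.0]]
ft_force: [0.0, 0.1, 0.6]
opening: 0.0492
finger_force: 0.0
```

```bash
python3 - <<'E'
from h import *
a0=pickle.load(open('c0.pkl','rb'))
s=cap('scene');t=cap('top')
d=cv2.absdiff(a0[0]['image'],s['image']).sum(2)>70
d=cv2.morphologyEx(d.astype(np.uint8),cv2.MORPH_OPEN,np.ones((2,2)))
k,l,st,ce=cv2.connectedComponentsWithStats(d)
print([(st[i].tolist()) for i in range(1,k) if st[i,4]>25])
# wood hue (brush head back / sides) and predicted head end
for lean in (36,38,40):
    r=np.radians(lean);B=np.array([.452,.2105,.02]);a=np.array([np.sin(r),0,np.cos(r)])
    H=B+.2*a;print(lean,H.round(3),'scene',proj(s,H).round(),proj(s,B+.135*a).round(),'top',proj(t,H).round())
for n,im in(('then',a0[0]['image']),('now',s['image'])):
    hsv=cv2.cvtColor(im,cv2.COLOR_RGB2HSV)
    m=((hsv[...,2]<95)).astype(np.uint8)[195:300,300:410]
    print(n);print('\n'.join(''.join('#' if v else '.' for v in r) for r in m[::4,::2]))
E
```

```text
[[380, 0, 47, 58, 1984], [448, 0, 39, 67, 1472], [533, 0, 27, 35, 473], [397, 19, 113, 133, 2962], [403, 47, 12, 3, 26], [350, 60, 46, 82, 1343], [438, 61, 17, 9, 115], [410, 65, 5, 9, 30], [423, 152, 45, 30, 794], [365, 156, 17, 9, 90], [398, 174, 33, 11, 112], [363, 177, 23, 12, 123], [342, 186, 76, 126, 2731], [419, 195, 125, 120, 4498], [323, 236, 9, 9, 56], [326, 249, 18, 18, 99], [341, 249, 15, 16, 72], [318, 264, 9, 12, 77], [315, 287, 6, 9, 40], [307, 300, 27, 20, 304]]
36 [0.57  0.21  0.182] scene [325. 239.] [337. 251.] top [201. 189.]
38 [0.575 0.21  0.178] scene [323. 242.] [336. 253.] top [201. 187.]
40 [0.581 0.21  0.173] scene [321. 245.] [335. 255.] top [201. 186.]
then
.................................................######
...................................................####
.....................................................##
......................................#................
..........................................##...........
..............#..........................#.............
........................................#..............
.............
[... 1922 characters left out ...]
...###################......
..............##.....####....##################........
..............#######.#####....########....###.........
.............########..############..##..####..........
..........#########..................##.####...........
..........##########.................#.####............
............#######.................#####..............
............########...............#####...............
..........########.................######..............
.........##########...............########.............
........###########...............###...#######........
...........#######................##...#########.......
...........##########..........##############..........
```

Released and clear. I'll move the arm away so the views are unobstructed, then verify.

Call:
step_arm --moves '[[[2.4,2.7,0],0,-0.05],[[2.4,3.2,0],0,-0.05],[[2.4,3.2,0],0,-0.05],[[2.4,3.2,0],0,-0.05],[[2.4,3.2,0],0,-0.05],[[2.4,3.2,0],0,-0.05],[[2.4,3.2,0],0,-0.05],[[2.4,3.2,0],0,-0.05],[[2.4,3.2,0],0,-0.05],[[2.4,3.2,0],0,-0.05]]'

```text
clock: 24.58
position: [0.1509, 0.5272, 0.3239]
tool_rot: [[-1.0, 0.0, -0.0], [0.0, 1.0, -0.001], [0.0, -0.001, -1.0]]
ft_force: [1.1, -0.6, -0.4]
opening: 0.0494
finger_force: 0.0
```

```bash
python3 - <<'E'
from h import *
a0=pickle.load(open('c0.pkl','rb'))
C=[cap('scene'),cap('top')];pickle.dump(C,open('c5.pkl','wb'))
for a,b in zip(a0,C):
    d=cv2.absdiff(a['image'],b['image']).sum(2)>70
    d=cv2.morphologyEx(d.astype(np.uint8),cv2.MORPH_OPEN,np.ones((2,2)))
    k,l,st,ce=cv2.connectedComponentsWithStats(d)
    print([(st[i].tolist()) for i in range(1,k) if st[i,4]>20])
t=C[1]['image'][165:265:2,170:240]
for n,im in(('then',a0[1]['image']),('now',C[1]['image'])):
    g=im.mean(2)[170:265:3,170:240:2]
    print(n);print('\n'.join(''.join('#' if v<75 else('o' if v<105 else ('.' if v<150 else ' ')) for v in r) for r in g))
s=C[0]['image'].mean(2)[195:290:3,305:395:2];print('\n'.join(''.join('#' if v<75 else('o' if v<105 else ('.' if v<150 else ' ')) for v in r) for r in s))
E
```

```text
[[454, 0, 10, 31, 101], [497, 0, 18, 53, 250], [533, 0, 27, 35, 472], [435, 52, 20, 18, 216], [397, 174, 34, 11, 120], [440, 176, 31, 27, 361], [388, 186, 9, 6, 37], [400, 199, 12, 11, 46], [371, 205, 19, 24, 181], [455, 208, 89, 100, 2092], [416, 211, 36, 33, 146], [323, 236, 10, 9, 62], [326, 249, 18, 18, 102], [341, 248, 5, 9, 38], [307, 300, 27, 20, 310]]
[[197, 188, 21, 23, 354], [202, 213, 15, 27, 240], [198, 243, 18, 18, 172], [99, 284, 80, 41, 665], [118, 303, 9, 7, 41], [66, 307, 10, 26, 173], [80, 308, 65, 47, 785], [133, 309, 17, 28, 272], [181, 324, 40, 15, 131], [235, 340, 15, 8, 61], [15, 346, 70, 51, 1010], [146, 348, 61, 28, 299], [261, 349, 11, 11, 57], [250, 361, 17, 39, 209], [37, 365, 9, 23, 125], [16, 370, 59, 50, 863], [28, 373, 10, 11, 70], [208, 378, 25, 42, 534], [43, 387, 22, 14, 136], [0, 393, 50, 27, 499]]
then
ooooo.o###########o................
......o###########o..o.............
.......ooo#######oooooooooooooooooo
oooooooooooo####ooooooooooooooooooo
ooooooooooooooooooooooooooooooooooo
oo.o.....oo...o.o.o..o..ooooooooo..
.........o.......................
[... 2830 characters left out ...]
##........
......ooo...o#o####ooooooooo########.........
......o#oo....o######ooooooo########. .......
........o#o..ooo#####oooooo#########.........
..........o######o##ooooooo######o#o ........
...........########oooooooooo#####o .........
...........##oo#######ooooooo####oo.o........
..........o##oooooo...oooooo##ooooooo........
...........#oooooooo......oooooooooo.........
..........o#oooooooooooooooooooooooo.........
..........o#oooooooooooooooooooooooo.........
..........o##ooooooooooooooooooooooo.........
......oo.o##oooooooooooooooooooooooo.........
.....oo#####ooooooooooooooooooooooo..........
......o#####ooooooooooooooooooooooo..........
.......#####ooooooooooooooooooooooo..........
```

The top view shows the head out over the far rim with the handle running down into the crock. The whisk and scraper match their first pictures, and there are no changes near the other objects. I'll hand in.

```bash
python3 -c "
from rig import ticket
print(ticket.sign_off())"
```

```text
the job is handed in; nothing more can be done
None
```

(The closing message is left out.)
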